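# Check the jar caps and shelve the carrier

### The job

Some of the screw caps on the three jars in the wooden carrier may be loose. Going from the shortest jar to the tallest, push firmly clockwise on the bar of each cap to find out, and turn any loose cap round until it stops, fully tight. Then slide the carrier along the table, without lifting or tipping it, squarely into the open shelf bay until it is fully home against the back board, with the jars and the tin still standing in it and the other things on the table left where they are.

Things in the scene. Friction and masses are not known exactly. Their poses are not given: they have to be found in the camera images.
- carrier: wooden carrier 214 x 214 mm, walls 60 mm high, 10 mm thick, with four cells 88 mm square centred at (+-53, +-53) mm, holding three jars and a tin in any order (2 mm play). Loaded 2.1 kg; slides on black nylon runners (about 8 N). Origin: centre of its underside, z up. A post (18 x 30 mm) with a T grip stands in its middle
- carrier_grip (a point): centre of the carrier's T grip, 164.5 mm above its underside: a wooden bar 60 mm long along the carrier's y axis, 20 mm thick along x, 25 mm high; axes as the carrier's
- jar_squat: shortest jar: white stoneware, 84 mm square, wide mouth, 98 mm high over the cap's bar, 0.4 kg. Origin: centre of its underside (8 mm above the carrier's underside), z up
- jar_middle: middle jar: white stoneware, 84 mm square, 112 mm high over the cap's bar. Origin: centre of its underside, z up
- jar_tall: tallest jar: white stoneware, 84 mm square with a narrow neck, 130 mm high over the cap's bar. Origin: centre of its underside, z up
- cap_squat: round wooden screw cap of the shortest jar, 76 mm across, 16 mm thick, with a dark bar 72 x 12 x 16 mm high across its top. Origin: on its axis at its underside, 66 mm above the jar's underside; x along the bar, z up; the bar lies 16 to 32 mm above the origin. The bar's direction does not show whether it is tight (that differs from jar to jar)
- cap_middle: round wooden screw cap of the middle jar, 64 mm across, 16 mm thick, with a dark bar 60 x 12 x 16 mm high across its top. Origin: on its axis at its underside, 80 mm above the jar's underside; x along the bar, z up; the bar lies 16 to 32 mm above the origin. The bar's direction does not show whether it is tight (that differs from jar to jar)
- cap_tall: round wooden screw cap of the tallest jar, 52 mm across, 16 mm thick, with a dark bar 48 x 12 x 16 mm high across its top. Origin: on its axis at its underside, 98 mm above the jar's underside; x along the bar, z up; the bar lies 16 to 32 mm above the origin. The bar's direction does not show whether it is tight (that differs from jar to jar)
- screw_squat (a joint): turn of the shortest jar's cap, rad: 0 = fully tight against its stop, grows anticlockwise seen from above as it loosens (up to 1.6). A loose cap turns against 0.03 N m of friction, does not rise and stays where it is left; a tight one does not turn clockwise. It may start tight or loose
- screw_middle (a joint): turn of the middle jar's cap, rad: 0 = fully tight against its stop, grows anticlockwise seen from above as it loosens (up to 1.6). A loose cap turns against 0.03 N m of friction, does not rise and stays where it is left; a tight one does not turn clockwise. It may start tight or loose
- screw_tall (a joint): turn of the tallest jar's cap, rad: 0 = fully tight against its stop, grows anticlockwise seen from above as it loosens (up to 1.6). A loose cap turns against 0.03 N m of friction, does not rise and stays where it is left; a tight one does not turn clockwise. It may start tight or loose
- tin: plain steel tin 82 mm across, 88 mm high, no screw cap, standing in the carrier's fourth cell. Origin: centre of its underside
- bay: fixed open-topped shelf bay: two side boards and a back board, 18 mm thick, 120 mm high, 230 mm wide inside, open to -x (the robot). Side boards run from 62 mm before to 108 mm behind the origin; the back board's inner face is 108 mm behind. Origin on the table, where the carrier's origin lies when home (carrier square to the bay, any way round); x points to the back board
- carton: bystander: open cardboard carton 200 x 150 x 100 mm, left side; origin centre of underside
- figure: bystander: dark carved wooden figure 60 mm across, 140 mm high, right of the bay; origin centre of underside
- tape: bystander: roll of clear tape 110 mm across, 48 mm high, lying flat behind the carrier; origin centre of underside
- mug: bystander: blue mug 80 mm across, 90 mm high, right side; origin centre of underside
- spoon: bystander: wooden spoon 200 mm long lying on the table at the left; origin at its middle, underside
- parcel: bystander: closed cardboard parcel 140 x 100 x 70 mm, right side; origin centre of underside

How it is judged (in metres and radians):
On the way, in this order (a step that is already met when the one before it is completed fails the run):
1. the shortest jar's cap is pushed with the fingers (over 2 N) and is tight (within 0.12 rad of its stop) (contact force between the fingers and cap_squat above 2 N and value of joint screw_squat below 0.12 rad), for 0.06 s.
2. the middle jar's cap is pushed with the fingers (over 2 N) and is tight (within 0.12 rad of its stop) (contact force between the fingers and cap_middle above 2 N and value of joint screw_middle below 0.12 rad), for 0.06 s.
3. the tallest jar's cap is pushed with the fingers (over 2 N) and is tight (within 0.12 rad of its stop) (contact force between the fingers and cap_tall above 2 N and value of joint screw_tall below 0.12 rad), for 0.06 s.
At the end, for the whole second after the job is handed in: all three caps within 0.12 rad of tight; jars and tin upright (within 0.08 rad), at rest in the carrier's cells; the carrier flat on the table, at rest, within 12 mm of home in the bay both ways and square to it within 0.08 rad (value of joint each of screw_squat, screw_middle, screw_tall below 0.12 rad and angle between each of jar_squat, jar_middle, jar_tall, tin's own z axis and vertical below 0.08 rad and linear speed of each of jar_squat, jar_middle, jar_tall, carrier below 0.01 m/s and horizontal distance between each of jar_squat, jar_middle, jar_tall, tin and carrier below 0.09 m and height (world z) of each of jar_squat, jar_middle, jar_tall, tin below 0.015 m and x of carrier in the frame of bay between -0.012 and 0.012 m and y of carrier in the frame of bay between -0.012 and 0.012 m and (angle between the x axis of carrier and the x axis of bay, either way round below 0.08 rad or angle between the y axis of carrier and the x axis of bay, either way round below 0.08 rad) and height (world z) of carrier below 0.005 m and angle between carrier's own z axis and vertical below 0.04 rad); the robot touches nothing.
It fails at once if the carrier is lifted (over 25 mm) or tipped (over 0.2 rad) (height (world z) of carrier above 0.025 m or angle between carrier's own z axis and vertical above 0.2 rad).
It fails at once if a jar or the tin is lifted out of or tipped in the carrier (height (world z) of any of jar_squat, jar_middle, jar_tall, tin above 0.05 m or angle between any of jar_squat, jar_middle, jar_tall, tin's own z axis and vertical above 0.35 rad).
It fails at once if a bystander on the table is pushed more than 30 mm or knocked over (distance of any of carton, figure, tape, mug, spoon, parcel from where it was at the start of the episode above 0.03 m or angle between any of carton, figure, tape, mug, spoon, parcel's own z axis and vertical above 0.5 rad).
It also fails if it takes over 72 s, if anything falls off the work surface, if the arm or the gripper's body presses on something with over 40 N, if the wrist force passes 120 N, or if a joint passes its speed limit or range.

### The arm

A 6-joint arm with a two-finger parallel gripper is mounted at the origin on the work surface. World frame = base frame: x ahead of the robot, y to its left, z up, the work surface at z = 0. Lengths are in mm, angles in rad, forces in N, time in s.
With the tool pointing down it reaches from about 225 to 725 mm from the base axis. Payload 3.1 kg.
Tool frame: the origin (TCP) lies midway between the tips of the shut fingers; the grasp point (between the pads) lies 19 mm behind it; z points along the fingers, y is the line along which they close (so a half turn about z gives the same grasp; the last joint's range is limited). The gripper opens to 85 mm and grips with 20 to 120 N. Pads are 22 mm wide; open, the fingers measure 114 mm over their backs; the gripper's body (76 mm by 85 mm) begins 54 mm behind the grasp point. The pads swing forward as they close: fully open they stand 13 mm farther back than shut.
Start: joints at [-0.128, 0.048, 0.099, 1.622, 0, 1.443], TCP at [524.993, -0.012, 231.312] pointing down, gripper open.
Joint ranges: [-2.91, 2.91], [-0.99, 1.94], [-1.21, 1.42], [-2.12, 2.29], [-1.49, 1.47], [-3.14, 3.14]. Speed limits (rad/s): [2.79, 2.79, 3.14, 3.14, 3.14, 3.14].

### API

Orientations are given as a 3x3 rotation matrix whose columns are the frame's x, y, z axes.
In Python, from rig import r gives the robot as it stands.
- The arm moves only by the shell command python3 inch.py 'ROWS' [OPENING] [FORCE]. ROWS is a JSON object whose key "ticks" holds a list of rows, 1 to 20 of them, each of 4 numbers: dx, dy, dz in mm, then a turn about the tool's z in rad; each row shifts and turns the commanded pose from where the row before left it, along the tool's axes as they then stand; what a row does not reach is not made up. A row lasts 1/10 s, in which the tool goes at most 50 mm and 0.15 rad, less where a joint would pass 70% of its speed; a pose out of reach is approached as far as the arm can. OPENING is the finger opening in mm, set as the command begins (- or left out keeps the last). The fingers move at their own pace and stop on an object; FORCE is the grip in N (left out, the last holds). Time passes only in rows, so rows that do not move let the fingers close. It prints the time, the measured TCP pose, the force, the opening and the grip force at its end. Input that does not fit is refused with a message, and nothing moves.
- r.state(): the state, without advancing time (a new reading comes with each control period).
- r.grab_frame(name): name is "scene" or "side" or "wrist"; returns the picture (420x560x3 uint8, red, green, blue); there is no depth.
- r.camera_params(name): a dict with "fx", "fy", "cx", "cy" (pixels), "dist_coeffs" ([k1, k2, p1, p2, k3] as OpenCV has them; the pictures are not rectified), "rvec" (rotation vector, rad) and "tvec" (3), from world to camera coordinates, as OpenCV has them. Camera axes: x right, y down, z forward; pixel columns grow to the right and rows downward; lengths in mm; the calibration is good to about 2 mm. A picture is of the moment at which its call begins: read the wrist's pose just before it. camera_params takes no time and is no camera call; for the wrist camera it gives the pose at the moment of the call.
- r.hand_in(): hands the job in; it is judged then, once.
The state is a dict: "clock": time; "joint_positions": joint angles; "joint_velocities": joint speeds; "joint_efforts": joint torques, N m; "eef_pos": TCP position; "tcp_rot": TCP orientation; "ft_force": force on the tool from outside, world axes, zero at the start; "moment": the same for the moment, N m; "opening": finger opening in mm; "grasp_force": force on a finger pad.
Only numpy, scipy, OpenCV 4.12 (cv2) and the standard library are available. Lean on these libraries where they do the work, as an engineer would, in place of code of your own. Each camera call takes 0.05 s, during which the arm holds its last target. There are 200 camera calls.

## Working session

There is one attempt and no reset: what is moved stays moved. The work goes in short steps, Python scripts to look and compute and a shell command to move; the robot and the scene stay as the last step left them, time stands still between calls to the robot, and variables do not carry over. Pictures are saved under pics/ and viewed, at most 10 in all, crops included, and the job is handed in when it is done.

```bash
ls; mkdir -p pics
python3 - <<'E'
from rig import r
import cv2,numpy as np
s=r.state();print(s['eef_pos'],s['tcp_rot'],s['clock'])
for n in("scene","side","wrist"):
    im=r.grab_frame(n);cv2.imwrite(f'pics/{n}0.png',im[:,:,::-1])
    p=r.camera_params(n);R=cv2.Rodrigues(np.array(p['rvec'],float))[0];print(n,p['fx'],(-R.T@np.array(p['tvec']).ravel()).round(),R[2].round(2))
E
```

```text
inch.py
pics
rig.py
[5.24387789e+02 6.73081751e-02 2.30088789e+02] [[ 2.47586219e-05  9.99997183e-01 -2.37332736e-03]
 [ 9.99999956e-01 -2.40566480e-05  2.95804362e-04]
 [ 2.95746435e-04 -2.37333458e-03 -9.99997140e-01]] 0.0
scene 406.34026314357027 [1139.  530.  933.] [-0.51 -0.47 -0.72]
side 421.9317800096021 [  89. 1020.  784.] [ 0.34 -0.79 -0.51]
wrist 342.3570614317117 [524.  81. 372.] [-0.   -0.32 -0.95]
```

View pics/scene0.png

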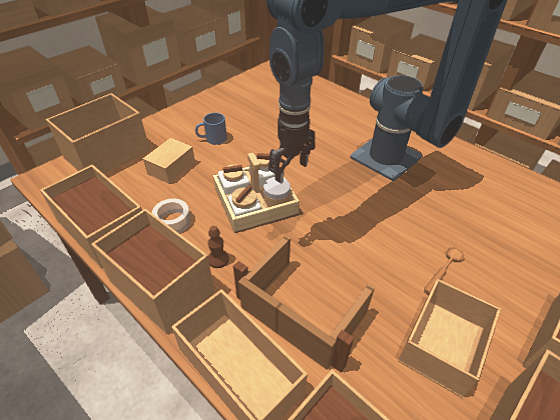

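View pics/side0.png

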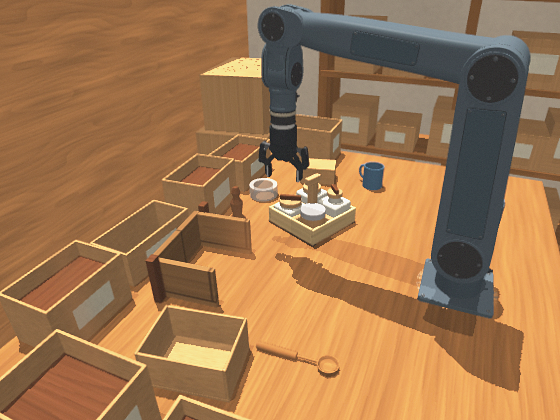

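View pics/wrist0.png

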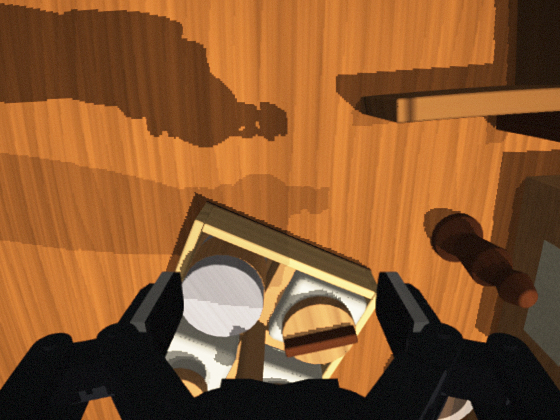

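The scene and side pictures show the carrier turned between robot and bay, with grip top about (254,160) and (313,180). The bay is on the left (robot's view) with front ends about (288,243) and (373,290). The wrist picture shows the tin at (223,295), one capped jar at (320,335), and the grip at (250,350).

```bash
cat > h.py <<'E'
import cv2,numpy as np
from rig import r
def cam(n):
    p=r.camera_params(n);K=np.array([[p['fx'],0,p['cx']],[0,p['fy'],p['cy']],[0,0,1.]])
    return K,np.array(p['dist_coeffs'],float),np.array(p['rvec'],float).ravel(),np.array(p['tvec'],float).ravel()
def rays(c,px):
    K,d,rv,t=c;u=cv2.undistortPoints(np.array(px,float).reshape(-1,1,2),K,d)[:,0]
    R=cv2.Rodrigues(rv)[0];D=np.c_[u,np.ones(len(u))]@R
    return -R.T@t,D/np.linalg.norm(D,axis=1)[:,None]
def plane(c,px,z):
    o,D=rays(c,px);return o+D*((z-o[2])/D[:,2])[:,None]
def tri(c1,p1,c2,p2):
    A=0;b=0
    for c,p in((c1,p1),(c2,p2)):
        o,D=rays(c,[p]);M=np.eye(3)-np.outer(D[0],D[0]);A=A+M;b=b+M@o
    return np.linalg.solve(A,b)
def proj(c,X):
    K,d,rv,t=c;return cv2.projectPoints(np.array(X,float).reshape(-1,3),rv,t,K,d)[0][:,0]
E
python3 - <<'E'
from h import *
a,b=cam('scene'),cam('side')
print('grip',tri(a,(254,160),b,(313,180)).round())
print('bay post scene',plane(a,[(288,241),(373,291),(240,266),(335,367)],120).round())
print('side',plane(b,[(248,214),(216,271)],120).round())
w=cam('wrist');print('w',plane(w,[(398,100),(560,90)],120).round(), plane(w,[(200,215),(375,275)],68).round())
E
```

```text
grip [ 490. -180.  163.]
bay post scene [[622.  82. 120.]
 [595. 329. 120.]
 [764.  52. 120.]
 [800. 377. 120.]]
side [[625.  39. 120.]
 [573. 319. 120.]]
w [[608.  78. 120.]
 [734.  90. 120.]] [[448. -29.  68.]
 [620. -93.  68.]]
```

```bash
python3 inch.py '{"ticks": [[-40,0,-35,0],[-40,0,-35,0],[-40,0,-35,0],[-20,0,-20,0],[0,0,0,0],[0,0,0,0]]}'
python3 - <<'E'
from h import *
w=cam('wrist');im=r.grab_frame('wrist');cv2.imwrite('pics/w1.png',im[:,:,::-1]);np.savez('w1.npz',*w)
E
```

```text
clock: 0.75
eef_pos: [525.2, -133.0, 349.7]
tcp_rot: [[0.001, 1.0, 0.0], [1.0, -0.001, 0.001], [0.001, 0.0, -1.0]]
ft_force: [0.3, 0.8, -0.5]
opening: 85.6
grasp_force: 0.0
```

View pics/w1.png

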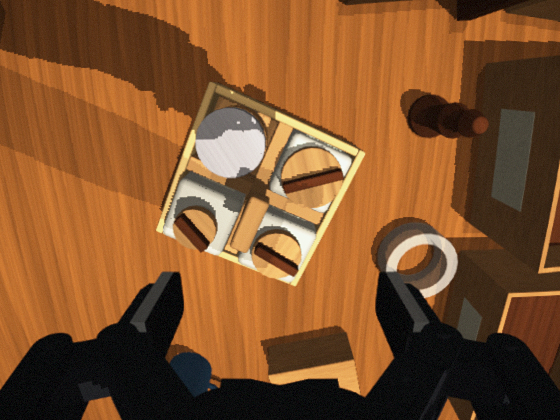

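The wrist picture shows the carrier with rim corners at (212,86), (364,152), (295,283), (158,230). The largest cap is at (313,177); smaller caps are at (195,228) and (277,252), the tin at (230,142), and the grip at (250,223).

Run:
```python
from h import *
f=np.load('w1.npz');w=[f[k] for k in f.files];im=cv2.imread('pics/w1.png')
C=plane(w,[(212,85),(364,152),(295,284),(158,231)],60);print(C.round(1))
print('sides',[round(np.linalg.norm(C[i]-C[i-1]),1) for i in range(4)],'c',C.mean(0))
for i in range(4): d=C[(i+1)%4]-C[i];print(np.degrees(np.arctan2(d[1],d[0])))
print('grip top',plane(w,[(250,223)],177).round(1))
hsv=cv2.cvtColor(im,cv2.COLOR_BGR2HSV)
for (x,y) in((313,180),(191,233),(276,257)):
    sub=im[y-35:y+35,x-38:x+38]
    m=((sub[:,:,2]<125)&(sub[:,:,2]>35)&(sub[:,:,2]>1.8*sub[:,:,0])).astype(np.uint8)
    n,l,s,c=cv2.connectedComponentsWithStats(m)
    k=min([i for i in range(1,n) if s[i,4]>150],key=lambda i:np.hypot(*(c[i]-[38,35])))
    pts=np.argwhere(l==k)[:,::-1]+[x-38,y-35]
    rc=cv2.minAreaRect(pts.astype(np.float32));bx=cv2.boxPoints(rc)
    print((x,y),s[k,4],np.round(rc[0]),np.round(rc[1]),sub[35,38]); print(bx.round().tolist())
cv2.imwrite('pics/w1z.png',cv2.resize(im[75:295,145:375],None,fx=2.6,fy=2.6,interpolation=cv2.INTER_CUBIC))
```

```text
[[ 443.3  -41.4   60. ]
 [ 631.7 -122.6   60. ]
 [ 546.8 -313.3   60. ]
 [ 357.2 -231.    60. ]]
sides [np.float64(208.3), np.float64(205.1), np.float64(208.8), np.float64(206.7)] c [ 494.74170156 -177.09245248   60.        ]
-23.318020208819522
-114.00236806100393
156.52978246109683
65.56021968813394
grip top [[ 495.5 -173.6  177. ]]
(313, 180) 726 [312. 179.] [15. 62.] [ 36  62 125]
[[281.0, 179.0], [341.0, 164.0], [344.0, 179.0], [284.0, 193.0]]
(191, 233) 638 [198. 225.] [44. 35.] [30 50 99]
[[171.0, 222.0], [195.0, 197.0], [226.0, 228.0], [202.0, 253.0]]
(276, 257) 596 [280. 248.] [51. 36.] [16 36 75]
[[249.0, 251.0], [266.0, 220.0], [311.0, 244.0], [294.0, 276.0]]
```

View pics/w1z.png

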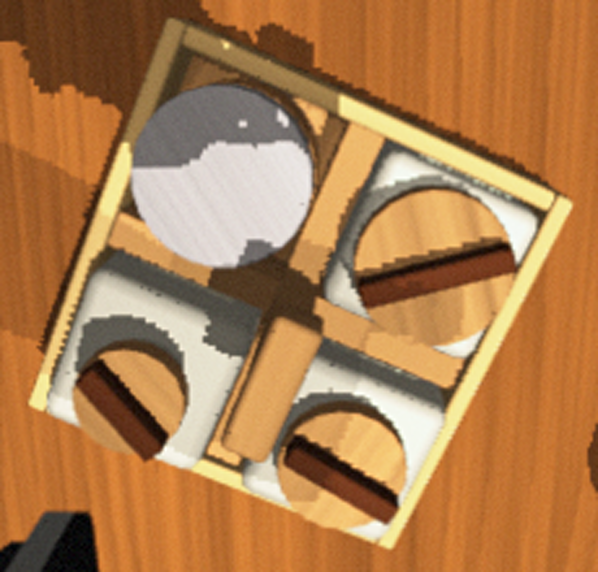

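The zoom confirms the layout: squat cap top right, middle cap bottom right, tall cap bottom left, tin top left. The bars' top faces run (361,297)-(517,260), (286,458)-(397,515) and (78,394)-(158,455) in the zoom.

Run:
```python
from h import *
f=np.load('w1.npz');w=[f[k] for k in f.files]
Z=lambda p:np.array(p)/2.6+[145,75]
C=plane(w,Z([(168,20),(572,203),(392,548),(32,404)]),60);c=C.mean(0)
print(C.round(1).tolist(),c.round(1),[round(np.linalg.norm(C[i]-C[i-1]),1) for i in range(4)])
print('grip',plane(w,Z([(271,391)]),177).round(1),'ends',plane(w,Z([(296,326),(246,455)]),177).round(1).tolist())
a=np.radians(-23.8);R=np.array([[np.cos(a),-np.sin(a)],[np.sin(a),np.cos(a)]])
for n,cell,z,e in(('squat',(53,53),106,[(361,297),(517,260)]),('mid',(53,-53),120,[(286,458),(397,515)]),('tall',(-53,-53),138,[(78,394),(158,455)])):
    P=plane(w,Z(e),z);d=P[1]-P[0]
    print(n,'cell',(c[:2]+R@cell).round(1),'meas',P.mean(0).round(1),'len',np.linalg.norm(d).round(1),'ang',np.degrees(np.arctan2(d[1],d[0])).round(1))
print('tin',plane(w,Z([(223,177)]),96).round(1),(c[:2]+R@(-53,53)).round(1)); print(r.state()['joint_positions'])
```

```text
[[440.6, -38.7, 60.0], [633.1, -124.0, 60.0], [547.9, -316.3, 60.0], [356.3, -230.1, 60.0]] [ 494.5 -177.3   60. ] [np.float64(209.1), np.float64(210.6), np.float64(210.3), np.float64(210.1)]
grip [[ 494.7 -176.1  177. ]] ends [[504.7, -150.3, 177.0], [484.1, -202.9, 177.0]]
squat cell [ 564.4 -150.2] meas [ 564.2 -150.4  106. ] len 71.3 ang 13.9
mid cell [ 521.6 -247.1] meas [ 521.  -246.7  120. ] len 59.6 ang -29.9
tall cell [ 424.6 -204.4] meas [ 423.9 -207.5  138. ] len 43.5 ang -41.3
tin [[ 468.4 -106.5   96. ]] [ 467.4 -107.4]
[-3.71204603e-01  1.63732998e-01  4.64198723e-01  1.87320285e+00
  5.90910982e-04  1.19947336e+00]
```

```bash
python3 inch.py '{"ticks": [[4,15,30,0],[4,15,30,0],[4,15,30,0],[4,15,30,0],[0,0,30,-0.12],[0,0,30,-0.123],[0,0,20,0],[0,0,0,0],[0,0,0,0]]}' 0
python3 - <<'E'
from h import *
s=r.state();R=np.array(s['tcp_rot']);p=np.array(s['eef_pos'])
print(p,s['joint_positions'],s['moment'],s['opening'])
print('tool-frame delta to (585,-117.4,93):',R.T@(np.array([585,-117.4,93])-p),np.degrees(np.arctan2(R[1,0],R[0,0])))
E
```

```text
clock: 1.7
eef_pos: [583.9, -115.4, 148.9]
tcp_rot: [[-0.242, 0.97, -0.003], [0.97, 0.242, 0.001], [0.002, -0.003, -1.0]]
ft_force: [0.9, 0.0, 0.3]
opening: 0.1
grasp_force: 0.0
[ 583.88642204 -115.39886625  148.87039355] [-3.07882814e-01  2.31002554e-01  1.38152322e-01  1.48103351e+00
  2.20190960e-04  1.01853941e+00] [0.00357861 0.01148429 0.02656328] 0.07026894069855538
tool-frame delta to (585,-117.4,93): [-2.31206788  0.7367124  55.86463161] 104.0014550921787
```

```bash
python3 inch.py '{"ticks": [[-2,0,20,0],[0,0,20,0],[0,0,16,0],[0,0,0,0]]}'; python3 inch.py '{"ticks": [[-4,0,0,0],[-4,0,0,0],[0,0,0,0]]}';python3 inch.py '{"ticks": [[-3,0,0,0],[-2,0,0,0],[0,0,0,0],[0,0,0,0]]}'
python3 -c "
from h import *
print(r.state()['moment'])"
```

```text
clock: 2.1
eef_pos: [584.6, -118.1, 93.1]
tcp_rot: [[-0.241, 0.971, -0.002], [0.971, 0.241, 0.001], [0.001, -0.002, -1.0]]
ft_force: [-1.3, 0.1, -1.1]
opening: -0.3
grasp_force: 0.0
clock: 2.4
eef_pos: [588.8, -127.5, 96.1]
tcp_rot: [[-0.24, 0.971, 0.004], [0.971, 0.24, -0.001], [-0.002, 0.003, -1.0]]
ft_force: [0.3, -0.2, -0.5]
opening: -0.1
grasp_force: 0.0
clock: 2.8
eef_pos: [588.6, -131.7, 94.1]
tcp_rot: [[-0.24, 0.971, -0.0], [0.971, 0.24, -0.0], [-0.0, -0.0, -1.0]]
ft_force: [0.2, -0.1, 0.9]
opening: -0.1
grasp_force: 0.3
[ 0.10580566 -0.11482029  0.02016756]
```

```bash
python3 inch.py '{"ticks": [[-3,0,0,0],[-3,0,0,0],[0,0,0,0],[0,0,0,0]]}'
python3 -c "
from h import *
print(r.state()['moment'])
im=r.grab_frame('wrist');cv2.imwrite('pics/w2.png',im[:,:,::-1])"
```

```text
clock: 3.2
eef_pos: [590.0, -135.8, 94.4]
tcp_rot: [[-0.241, 0.97, -0.0], [0.97, 0.241, 0.003], [0.003, 0.001, -1.0]]
ft_force: [-1.0, 5.3, 3.4]
opening: -0.1
grasp_force: 2.6
[1.06420853 0.07494163 0.00315196]
```

View pics/w2.png

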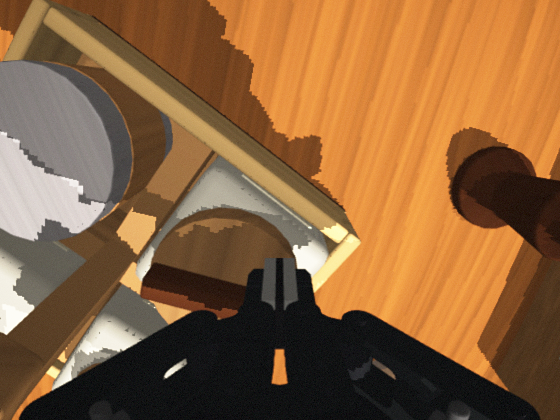

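The picture shows the shut fingers against the squat cap's bar at (250,285), pressing at 5 N, where a loose cap would give at about 1 N. I push once more to confirm.

```bash
python3 inch.py '{"ticks": [[-2,0,0,0],[0,0,0,0],[0,0,0,0]]}'
python3 inch.py '{"ticks": [[4,0,0,0],[6,0,0,0],[6,0,0,0],[0,0,-30,0],[0,0,-40,0],[0,0,-40,0],[0,0,0,0]]}' 40 | head -2
python3 - <<'E'
from h import *
s=r.state();R=np.array(s['tcp_rot']);p=np.array(s['eef_pos']);print(s['joint_positions'][5])
for q in((521.3,-246.9,170),(424.3,-206,190)): print(R.T@(np.array(q)-p))
im=r.grab_frame('wrist');cv2.imwrite('pics/w3.png',im[:,:,::-1])
E
```

```text
clock: 3.55
eef_pos: [590.2, -136.3, 94.5]
tcp_rot: [[-0.242, 0.97, -0.0], [0.97, 0.242, 0.006], [0.006, 0.001, -1.0]]
ft_force: [-1.3, 8.4, 5.0]
opening: 0.1
grasp_force: 4.0
clock: 4.25
eef_pos: [589.5, -125.3, 211.6]
1.008346354423049
[-101.35590688  -95.77427433   41.46997623]
[ -38.51393245 -179.91422709   20.18231312]
```

Force rose to 8.4 N with half a millimetre of motion, so the squat cap is tight. Next is the middle jar: grip its bar and twist.

```bash
python3 inch.py '{"ticks": [[-25,-24,0,0],[-25,-24,0,0],[-25,-24,0,0],[-26,-24,0,0],[0,0,0,-0.134],[0,0,0,-0.134],[0,0,0,-0.134],[0,0,10,-0.134],[0,0,20,-0.134],[0,0,20,-0.134],[0,0,20,0],[0,0,0,0]]}' 40
python3 - <<'E'
from h import *
s=r.state();R=np.array(s['tcp_rot']);p=np.array(s['eef_pos']);print(s['joint_positions'][5])
print(R.T@(np.array((521.3,-246.9,108))-p),np.degrees(np.arctan2(R[1,0],R[0,0])))
E
```

```text
clock: 5.5
eef_pos: [514.3, -243.2, 128.4]
tcp_rot: [[-0.866, 0.501, -0.009], [0.501, 0.866, 0.005], [0.01, -0.001, -1.0]]
ft_force: [-0.3, 0.7, -0.7]
opening: 39.9
grasp_force: 0.0
-0.03468148722996302
[-8.11488142  0.28620566 20.29575251] 149.95592693009007
```

```bash
python3 inch.py '{"ticks": [[-8,0,0,0],[0,0,10,0],[0,0,10,0],[0,0,0,0],[0,0,0,0]]}'
python3 inch.py '{"ticks": [[0,0,0,0],[0,0,0,0],[0,0,0,0],[0,0,0,0],[0,0,0,0]]}' 0 25
python3 -c "
from h import *
print(r.state()['moment'])"
```

```text
clock: 6.0
eef_pos: [524.5, -248.7, 113.7]
tcp_rot: [[-0.866, 0.5, -0.001], [0.5, 0.866, 0.0], [0.001, -0.0, -1.0]]
ft_force: [-0.6, -0.2, 0.2]
opening: 39.8
grasp_force: 0.0
clock: 6.5
eef_pos: [525.0, -249.3, 114.7]
tcp_rot: [[-0.866, 0.5, 0.001], [0.5, 0.866, -0.001], [-0.001, -0.0, -1.0]]
ft_force: [0.1, -1.0, 2.2]
opening: 10.7
grasp_force: 28.0
[-0.21559973  0.00978452 -0.01593053]
```

```bash
python3 inch.py '{"ticks": [[0,-0.4,0,0.1],[0,0,0,0],[0,0,0,0]]}'
python3 -c "
from h import *
print(r.state()['moment'])"
python3 inch.py '{"ticks": [[0,-0.4,0,0.1],[0,0,0,0],[0,0,0,0]]}'
python3 -c "
from h import *
print(r.state()['moment'])"
```

```text
clock: 6.8
eef_pos: [524.8, -249.6, 114.7]
tcp_rot: [[-0.813, 0.583, 0.001], [0.583, 0.813, -0.001], [-0.001, -0.0, -1.0]]
ft_force: [0.4, -2.9, 2.8]
opening: 10.9
grasp_force: 28.1
[-0.25704402  0.03473703 -0.05389271]
clock: 7.1
eef_pos: [524.5, -249.9, 114.7]
tcp_rot: [[-0.751, 0.66, 0.001], [0.66, 0.751, -0.001], [-0.001, -0.0, -1.0]]
ft_force: [-0.8, -1.5, 3.3]
opening: 10.8
grasp_force: 28.2
[-0.27637423  0.15843917  0.00919321]
```

Almost no twisting moment, so the middle cap is turning and is loose. I keep turning it towards its stop.

```bash
M='python3 -c "
from rig import r
print(r.state()[\"moment\"])"'
python3 inch.py '{"ticks": [[0,-0.4,0,0.1],[0,-0.4,0,0.1],[0,-0.4,0,0.1],[0,0,0,0]]}'; eval "$M"
python3 inch.py '{"ticks": [[0,-0.4,0,0.1],[0,-0.4,0,0.1],[0,0,0,0]]}'; eval "$M"
python3 inch.py '{"ticks": [[0,-0.4,0,0.1],[0,0,0,0]]}'; eval "$M"
```

```text
clock: 7.5
eef_pos: [523.5, -250.8, 114.7]
tcp_rot: [[-0.522, 0.853, 0.0], [0.853, 0.522, -0.001], [-0.001, -0.0, -1.0]]
ft_force: [-0.9, -1.0, 4.0]
opening: 11.0
grasp_force: 28.3
[-0.3922121   0.20462501 -0.05553357]
clock: 7.8
eef_pos: [522.7, -251.1, 114.7]
tcp_rot: [[-0.343, 0.939, 0.0], [0.939, 0.343, -0.001], [-0.001, -0.0, -1.0]]
ft_force: [-1.3, -2.1, 5.9]
opening: 10.9
grasp_force: 28.3
[-0.49493874  0.37360297 -0.01781128]
clock: 8.0
eef_pos: [522.4, -251.3, 114.7]
tcp_rot: [[-0.248, 0.969, 0.0], [0.969, 0.248, -0.001], [-0.001, -0.0, -1.0]]
ft_force: [-2.2, -1.2, 4.4]
opening: 11.1
grasp_force: 28.3
[-0.46898326  0.29825686 -0.06274618]
```

```bash
M='python3 -c "
from rig import r
print(r.state()[\"moment\"])"'
for i in 1; do python3 inch.py '{"ticks": [[0,-0.4,0,0.1],[0,0,0,0]]}'; eval "$M"
python3 inch.py '{"ticks": [[0,-0.4,0,0.1],[0,0,0,0]]}'; eval "$M"
python3 inch.py '{"ticks": [[0,-0.4,0,0.1],[0,0,0,0]]}'; eval "$M"; done | grep -v -e opening -e grasp
```

```text
clock: 8.2
eef_pos: [521.9, -251.3, 114.7]
tcp_rot: [[-0.15, 0.989, 0.0], [0.989, 0.15, -0.001], [-0.001, -0.0, -1.0]]
ft_force: [-1.9, -2.3, 4.9]
[-0.43164633  0.37260987 -0.03963984]
clock: 8.4
eef_pos: [521.5, -251.3, 114.7]
tcp_rot: [[-0.05, 0.999, 0.0], [0.999, 0.05, -0.001], [-0.001, -0.0, -1.0]]
ft_force: [-2.1, -2.2, 6.0]
[-0.45555159  0.34125054 -0.10328208]
clock: 8.6
eef_pos: [521.0, -251.4, 114.7]
tcp_rot: [[0.05, 0.999, -0.0], [0.999, -0.05, -0.001], [-0.001, -0.0, -1.0]]
ft_force: [-1.6, -1.5, 5.9]
[-0.43221995  0.38145418 -0.06137977]
```

```bash
M='python3 -c "
from rig import r
print(r.state()[\"moment\"])"'
for i in 1; do python3 inch.py '{"ticks": [[0,-0.4,0,0.1],[0,0,0,0]]}'; eval "$M"
python3 inch.py '{"ticks": [[0,-0.4,0,0.1],[0,0,0,0]]}'; eval "$M"
python3 inch.py '{"ticks": [[0,-0.4,0,0.1],[0,0,0,0]]}'; eval "$M"; done | grep -v -e opening -e grasp
```

```text
clock: 8.8
eef_pos: [520.6, -251.3, 114.7]
tcp_rot: [[0.149, 0.989, -0.0], [0.989, -0.149, -0.001], [-0.001, 0.0, -1.0]]
ft_force: [-2.3, -1.0, 6.0]
[-0.38367131  0.44980564 -0.02022402]
clock: 9.0
eef_pos: [520.2, -251.2, 114.7]
tcp_rot: [[0.247, 0.969, -0.0], [0.969, -0.247, -0.001], [-0.001, 0.0, -1.0]]
ft_force: [-2.0, -2.1, 5.3]
[-0.38024442  0.37183572 -0.04449628]
clock: 9.2
eef_pos: [520.2, -250.7, 114.7]
tcp_rot: [[0.342, 0.94, 0.001], [0.94, -0.342, 0.0], [0.0, 0.001, -1.0]]
ft_force: [-1.9, -0.2, 5.5]
[-0.19139637  0.27688679  0.113735  ]
```

```bash
M='python3 -c "
from rig import r
print(r.state()[\"moment\"],r.state()[\"joint_positions\"][5])"'
for i in 1; do python3 inch.py '{"ticks": [[0,0,0,0.05],[0,0,0,0]]}'; eval "$M"
python3 inch.py '{"ticks": [[0,0,0,0.05],[0,0,0,0],[0,0,0,0]]}'; eval "$M"; done | grep -v -e opening -e grasp
```

```text
clock: 9.4
eef_pos: [519.8, -250.8, 114.7]
tcp_rot: [[0.387, 0.922, -0.0], [0.922, -0.387, -0.001], [-0.001, 0.0, -1.0]]
ft_force: [-1.8, -1.6, 6.3]
[-0.28907273  0.47008072  0.44999908] 1.4023469566732683
clock: 9.7
eef_pos: [519.8, -250.9, 114.7]
tcp_rot: [[0.431, 0.903, -0.0], [0.903, -0.431, -0.001], [-0.001, 0.0, -1.0]]
ft_force: [-2.5, -1.9, 5.7]
[-0.34912821  0.47307459  0.7519415 ] 1.4506023693398273
```

The stop is reached (0.75 N m), so the middle cap is tight. Release it, rise and look again for the tall jar.

```bash
python3 inch.py '{"ticks": [[0,0,0,0],[0,0,0,0],[0,0,-20,0],[0,0,-40,0],[0,0,-40,0],[-30,0,-40,0],[-40,0,-40,0],[-40,0,-30,0],[0,0,0,0],[0,0,0,0]]}' 40
python3 -c "
from h import *
w=cam('wrist');im=r.grab_frame('wrist');np.savez('w4.npz',*w)
x=im[:,:,::-1];cv2.imwrite('pics/w4.png',x)
cv2.imwrite('pics/w4z.png',cv2.resize(x,(784,588),interpolation=cv2.INTER_CUBIC))"
```

```text
clock: 10.7
eef_pos: [473.9, -346.2, 319.2]
tcp_rot: [[0.438, 0.899, 0.001], [0.899, -0.438, 0.001], [0.001, 0.0, -1.0]]
ft_force: [0.4, 0.1, -1.6]
opening: 40.1
grasp_force: 0.0
```

View pics/w4z.png

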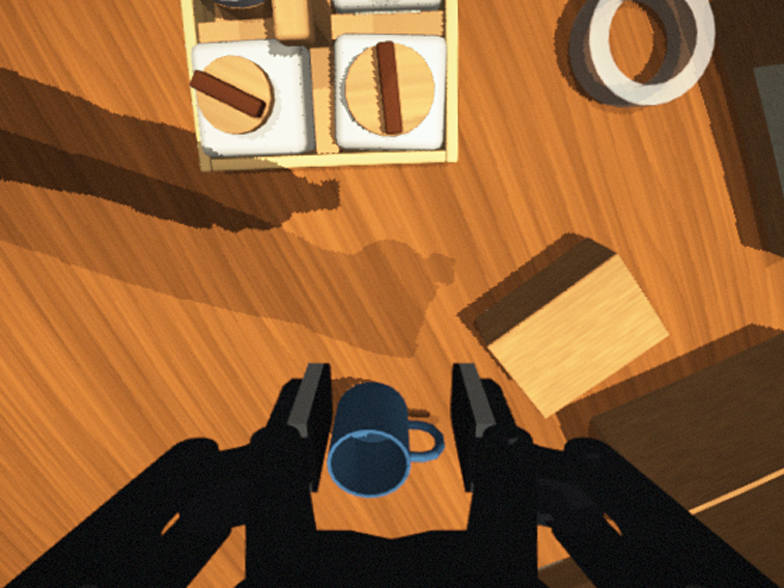

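The zoomed picture shows the middle cap's bar now across the carrier at (385,43)-(393,132). The tall cap's bar runs (194,80)-(262,109).

Run:
```python
from h import *
f=np.load('w4.npz');w=[f[k] for k in f.files]
for n,z,e in(('mid',120,[(385,43),(393,132)]),('tall',138,[(194.5,79.5),(261.5,109.5)]),('rim',60,[(202,160),(458,153)])):
    P=plane(w,np.array(e)/1.4,z);d=P[1]-P[0];print(n,P.mean(0).round(1),np.linalg.norm(d).round(1),np.degrees(np.arctan2(d[1],d[0])).round(1))
    if n=='tall':q=P.mean(0)
s=r.state();R=np.array(s['tcp_rot']);p=np.array(s['eef_pos']);q[2]=200
print(s['joint_positions'],R.T@(q-p),np.degrees(np.arctan2(R[1,0],R[0,0])))
```

```text
mid [ 519.8 -247.9  120. ] 56.9 -110.6
tall [ 425.5 -206.3  138. ] 46.5 -50.7
rim [ 454.8 -268.4   60. ] 210.2 -24.8
[-7.44378200e-01  2.63679483e-01  5.16850554e-01  1.82615118e+00
  1.12722502e-03  1.27889259e+00] [ 103.50254258 -104.04657426  118.43563536] 64.07496597127424
```

```bash
python3 inch.py '{"ticks": [[26,-26,20,0],[26,-26,20,0],[26,-26,20,0],[25.5,-26,20,0],[0,0,20,-0.146],[0,0,20,-0.146],[0,0,20,-0.146],[0,0,10,-0.146],[0,0,0,-0.146],[0,0,0,-0.146],[0,0,0,-0.146],[0,0,0,-0.146],[0,0,0,0],[0,0,0,0]]}' 40
python3 - <<'E'
from h import *
s=r.state();R=np.array(s['tcp_rot']);p=np.array(s['eef_pos']);print(s['joint_positions'])
print(R.T@(np.array((425.3,-206.3,128))-p),np.degrees(np.arctan2(R[1,0],R[0,0])))
E
```

```text
clock: 12.15
eef_pos: [425.1, -205.4, 167.8]
tcp_rot: [[-0.655, 0.756, -0.002], [0.756, 0.655, 0.002], [0.003, -0.0, -1.0]]
ft_force: [0.0, -0.0, -0.8]
opening: 40.0
grasp_force: 0.0
[-5.92600860e-01 -9.18993909e-02 -1.64358760e-01  1.50132276e+00
  4.06814156e-04  2.64257460e-01]
[-0.9629942  -0.39182246 39.82121866] 130.90556667010713
```

```bash
M='python3 -c "
from rig import r
print(r.state()[\"moment\"],r.state()[\"joint_positions\"][5])"'
python3 inch.py '{"ticks": [[0,0,20,0],[0,0,20,0],[0,0,0,0],[0,0,0,0]]}' | head -2
python3 inch.py '{"ticks": [[0,0,0,0],[0,0,0,0],[0,0,0,0],[0,0,0,0],[0,0,0,0]]}' 0 25;eval "$M"
python3 inch.py '{"ticks": [[0,0,0,0.08],[0,0,0,0],[0,0,0,0]]}' ;eval "$M"
python3 inch.py '{"ticks": [[0,0,0,0.05],[0,0,0,0],[0,0,0,0]]}' ;eval "$M"
```

```text
clock: 12.55
eef_pos: [425.1, -206.2, 128.9]
clock: 13.05
eef_pos: [426.7, -207.0, 130.8]
tcp_rot: [[-0.656, 0.755, 0.003], [0.755, 0.656, -0.0], [-0.002, 0.002, -1.0]]
ft_force: [1.0, 2.2, 3.7]
opening: 10.8
grasp_force: 28.9
[ 0.5490059  -0.34615592 -0.00476673] 0.2615124396493399
clock: 13.35
eef_pos: [426.5, -207.0, 130.7]
tcp_rot: [[-0.593, 0.805, 0.002], [0.805, 0.593, -0.0], [-0.002, 0.002, -1.0]]
ft_force: [0.9, 2.4, 5.5]
opening: 10.8
grasp_force: 28.9
[ 0.47563857 -0.16924112 -0.04137887] 0.34156192723001944
clock: 13.65
eef_pos: [426.4, -207.3, 130.7]
tcp_rot: [[-0.553, 0.833, 0.002], [0.833, 0.553, -0.001], [-0.002, 0.001, -1.0]]
ft_force: [1.0, 1.0, 5.3]
opening: 11.0
grasp_force: 28.9
[ 0.37606517 -0.10655638  0.03219019] 0.39087685377046105
```

The tall cap turns easily too, so I tighten it.

```bash
M='python3 -c "
from rig import r
print(r.state()[\"moment\"],r.state()[\"joint_positions\"][5])"'
for i in 1; do python3 inch.py '{"ticks": [[0,0,0,0.1],[0,0,0,0.1],[0,0,0,0.1],[0,0,0,0]]}'; eval "$M"
python3 inch.py '{"ticks": [[0,0,0,0.1],[0,0,0,0.1],[0,0,0,0]]}'; eval "$M"
python3 inch.py '{"ticks": [[0,0,0,0.1],[0,0,0,0.05],[0,0,0,0]]}'; eval "$M"; done | grep -v -e opening -e grasp
```

```text
clock: 14.05
eef_pos: [425.5, -205.5, 130.7]
tcp_rot: [[-0.285, 0.958, 0.0], [0.958, 0.285, 0.002], [0.002, 0.001, -1.0]]
ft_force: [-1.2, 5.5, 8.1]
[1.01405807 0.41939468 1.169705  ] 0.6882300332315863
clock: 14.35
eef_pos: [425.9, -205.4, 130.7]
tcp_rot: [[-0.089, 0.996, 0.001], [0.996, 0.089, 0.002], [0.002, 0.001, -1.0]]
ft_force: [-0.9, 3.8, 7.5]
[0.9171299  0.16133538 0.88390567] 0.8889999731189683
clock: 14.65
eef_pos: [426.2, -205.1, 130.7]
tcp_rot: [[0.059, 0.998, 0.002], [0.998, -0.059, 0.003], [0.003, 0.001, -1.0]]
ft_force: [-0.0, 5.3, 7.5]
[1.18285526 0.03724881 1.20261234] 1.037453663950782
```

The stop came early and I overshot it; either the pads slipped or the carrier turned. Release and look.

```bash
python3 inch.py '{"ticks": [[0,0,0,0],[0,0,0,0],[0,0,-20,0],[0,0,-40,0],[0,0,-40,0],[0,30,-40,0],[0,30,-40,0],[0,10,-30,0],[0,0,0,0],[0,0,0,0]]}' 40
python3 -c "
from h import *
w=cam('wrist');im=r.grab_frame('wrist');np.savez('w5.npz',*w)
x=im[:,:,::-1];cv2.imwrite('pics/w5.png',x)
cv2.imwrite('pics/w5z.png',cv2.resize(x,(784,588),interpolation=cv2.INTER_CUBIC))"
```

```text
clock: 15.65
eef_pos: [495.7, -212.2, 339.1]
tcp_rot: [[0.065, 0.998, -0.0], [0.998, -0.065, -0.001], [-0.001, -0.0, -1.0]]
ft_force: [0.1, -1.0, -0.3]
opening: 40.3
grasp_force: 0.0
```

View pics/w5z.png

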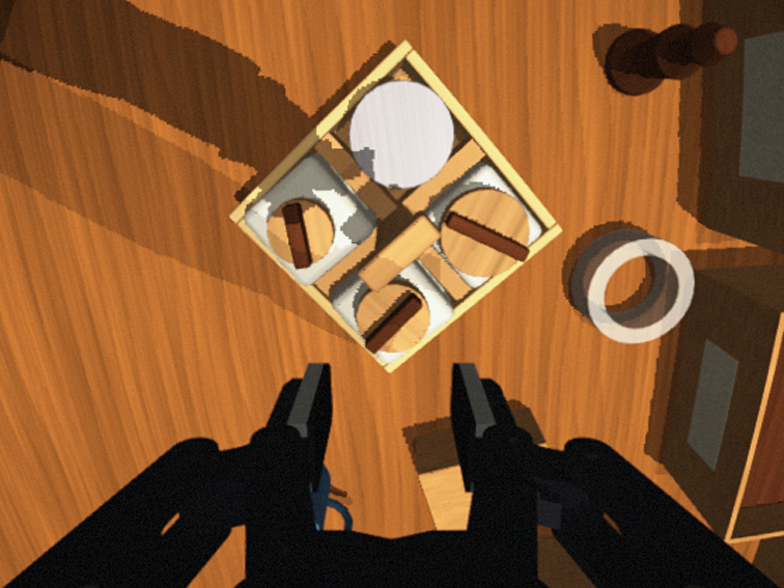

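The carrier turned about 20° clockwise with everything standing, and the tape is untouched. Rim corners are at (408,42), (560,230), (390,372), (232,215) in the zoom, with the grip centre at (400,252). Next I look at the bay.

```bash
python3 - <<'E'
from h import *
f=np.load('w5.npz');w=[f[k] for k in f.files]
C=plane(w,np.array([(408,42),(561,230),(390,372),(231,215)])/1.4,60)
print(C.round(1).tolist(),C.mean(0).round(1),[round(np.linalg.norm(C[i]-C[i-1]),1) for i in range(4)])
for i in range(4): d=C[(i+1)%4]-C[i];print(np.degrees(np.arctan2(d[1],d[0])).round(1))
print('grip',plane(w,np.array([(400,252),(433,223),(367,281)])/1.4,177).round(1).tolist())
E
python3 inch.py '{"ticks": [[40,10,0,0],[40,10,0,0],[40,10,0,0],[40,10,0,0],[40,10,0,0],[40,10,0,0],[40,10,0,0],[40,10,0,0],[40,10,0,0],[40,10,0,0],[0,0,0,0],[0,0,0,0],[0,0,0,0]]}' 60
python3 -c "
from h import *
w=cam('wrist');im=r.grab_frame('wrist');np.savez('w6.npz',*w)
x=im[:,:,::-1];cv2.imwrite('pics/w6.png',x)
cv2.imwrite('pics/w6z.png',cv2.resize(x,(784,588),interpolation=cv2.INTER_CUBIC))"
```

```text
[[518.1, -62.8, 60.0], [646.9, -225.3, 60.0], [484.3, -357.2, 60.0], [353.3, -192.8, 60.0]] [ 500.6 -209.5   60. ] [np.float64(209.9), np.float64(207.3), np.float64(209.3), np.float64(210.2)]
-51.6
-141.0
128.6
38.2
grip [[501.1, -207.2, 177.0], [523.3, -189.5, 177.0], [478.1, -225.6, 177.0]]
clock: 17.0
eef_pos: [620.6, 179.9, 338.6]
tcp_rot: [[0.066, 0.998, -0.002], [0.998, -0.066, -0.001], [-0.001, -0.002, -1.0]]
ft_force: [0.2, 0.1, -0.4]
opening: 60.0
grasp_force: 0.0
```

View pics/w6z.png

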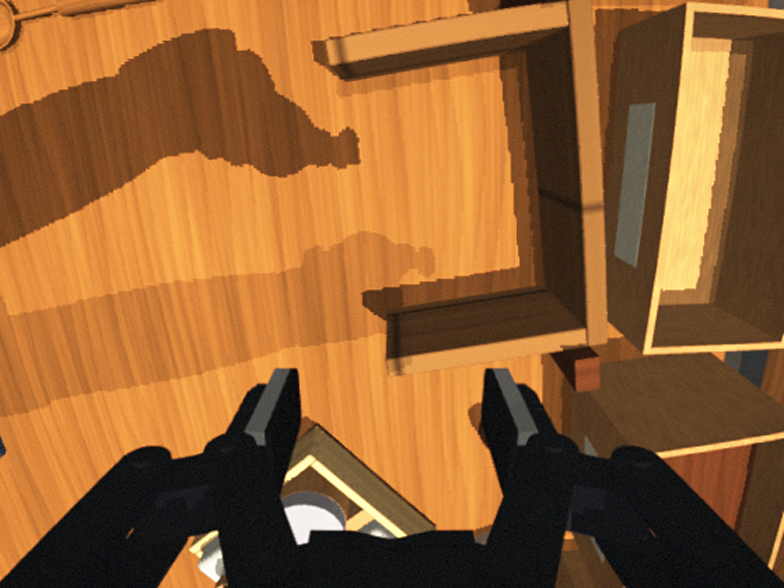

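The picture shows the bay from above: far side board's inner top edge (344,66)-(570,27), near one's (388,358)-(588,328), and the back board's inner top edge (570,27)-(588,328).

Run:
```python
from h import *
f=np.load('w6.npz');w=[f[k] for k in f.files]
P=plane(w,np.array([(344,66),(570,27),(588,328),(388,358)])/1.4,120)[:,:2];print(P.round(1).tolist())
for i in range(4): d=P[(i+1)%4]-P[i];print(np.linalg.norm(d).round(1),np.degrees(np.arctan2(d[1],d[0])).round(1))
```

```text
[[594.8, 306.7], [753.0, 323.9], [776.9, 96.5], [610.3, 80.5]]
159.1 6.2
228.6 -84.0
167.4 -174.5
226.7 93.9
```

Run:
```python
from h import *
f=np.load('w5.npz');w=[f[k] for k in f.files]
print('figure base,tape',plane(w,np.array([(632,70)])/1.4,0).round(),plane(w,np.array([(640,290),(567,285)])/1.4,48).round())
s=r.state();R=np.array(s['tcp_rot']);p=np.array(s['eef_pos'])
print(s['joint_positions'],R.T@(np.array([500.9,-208,230])-p),np.degrees(np.arctan2(R[1,0],R[0,0])))
```

```text
figure base,tape [[733. -87.   0.]] [[ 733. -292.   48.]
 [ 659. -282.   48.]]
[ 1.78231863e-01  4.82705991e-01  8.46303033e-01  1.93541667e+00
 -5.59972359e-04  1.81569908e+00] [-394.64808508  -93.62571002  109.75524844] 86.18007549788413
```

```bash
python3 inch.py '{"ticks": [[-39.5,-9.4,0,0],[-39.5,-9.4,0,0],[-39.5,-9.4,0,0],[-39.5,-9.4,0,0],[-39.5,-9.4,0,0],[-39.5,-9.4,0,0],[-39.5,-9.4,10,0],[-39.5,-9.4,20,0],[-39.5,-9.4,20,0],[-39.5,-9.4,20,0],[0,0,20,0.139],[0,0,20,0.139],[0,0,0,0.139],[0,0,0,0.139],[0,0,0,0.139],[0,0,0,0.139],[0,0,0,0],[0,0,0,0]]}' 60
python3 - <<'E'
from h import *
s=r.state();R=np.array(s['tcp_rot']);p=np.array(s['eef_pos'])
print(s['joint_positions'][5],R.T@(np.array([500.9,-208,148])-p),np.degrees(np.arctan2(R[1,0],R[0,0])))
E
```

```text
clock: 18.85
eef_pos: [501.0, -207.6, 230.0]
tcp_rot: [[0.782, 0.623, 0.001], [0.623, -0.782, -0.001], [0.0, 0.001, -1.0]]
ft_force: [-0.6, 0.0, 0.1]
opening: 60.2
grasp_force: 0.0
1.9521366459969303 [-0.35063673  0.19947938 81.97524002] 38.56381439824343
```

```bash
python3 inch.py '{"ticks": [[0,0,25,0],[0,0,25,0],[0,0,20,0],[0,0,12,0],[0,0,0,0]]}'|head -2
python3 inch.py '{"ticks": [[0,0,0,0],[0,0,0,0],[0,0,0,0],[0,0,0,0],[0,0,0,0]]}' 0 60
```

```text
clock: 19.35
eef_pos: [500.3, -206.4, 145.3]
clock: 19.85
eef_pos: [502.8, -207.6, 149.3]
tcp_rot: [[0.782, 0.623, 0.003], [0.623, -0.782, -0.002], [0.001, 0.003, -1.0]]
ft_force: [0.1, -2.3, 5.0]
opening: 18.9
grasp_force: 62.0
```

```bash
python3 inch.py '{"ticks": [[2,-4,0,0],[4,-9,0,0],[6.5,-14.4,0,0],[6.5,-14.4,0,0],[6.5,-14.4,0,0],[6.5,-14.4,0,0],[6.5,-14.4,0,0],[6.5,-14.4,0,0],[6.5,-14.4,0,0],[6.5,-14.4,0,0],[6.5,-14.4,0,0],[6.5,-14.4,0,0],[6.5,-14.4,0,0],[4,-9,0,0],[2,-4,0,0],[0,0,0,0],[0,0,0,0]]}'
python3 inch.py '{"ticks": [[0,0,0,-0.05],[0,0,0,-0.1],[0,0,0,-0.1],[0,0,0,-0.1],[0,0,0,-0.1],[0,0,0,-0.1],[0,0,0,-0.1],[0,0,0,-0.1],[0,0,0,-0.1],[0,0,0,-0.1],[0,0,0,-0.05],[0,0,0,0],[0,0,0,0]]}'
python3 - <<'E'
from h import *
s=r.state();R=np.array(s['tcp_rot']);p=np.array(s['eef_pos'])
print(s['joint_positions'][5],R.T@(np.array([459,180,148])-p),np.degrees(np.arctan2(R[1,0],R[0,0])))
w=cam('wrist');im=r.grab_frame('wrist');np.savez('w7.npz',*w)
cv2.imwrite('pics/w7.png',im[:,:,::-1])
E
```

```text
clock: 21.55
eef_pos: [454.2, -12.9, 149.2]
tcp_rot: [[0.783, 0.622, 0.005], [0.622, -0.783, -0.006], [0.0, 0.007, -1.0]]
ft_force: [2.1, -6.4, 4.4]
opening: 19.0
grasp_force: 62.0
clock: 22.85
eef_pos: [453.2, -10.9, 149.2]
tcp_rot: [[-0.098, 0.995, 0.003], [0.995, 0.098, -0.0], [-0.001, 0.003, -1.0]]
ft_force: [-0.5, -0.1, 6.3]
opening: 19.0
grasp_force: 62.2
1.3000946320601063 [189.3978634   24.49783437   1.1576787 ] 95.64484607533625
```

```bash
python3 inch.py '{"ticks": [[5,0.6,0,0],[10,1.3,0,0],[14,1.8,0,0],[14,1.8,0,0],[14,1.8,0,0],[14,1.8,0,0],[14,1.8,0,0],[14,1.8,0,0],[14,1.8,0,0],[14,1.8,0,0],[14,1.8,0,0],[14,1.8,0,0],[14,1.8,0,0],[12,1.8,0,0],[8,1,0,0],[0,0,0,0],[0,0,0,0]]}'
python3 - <<'E'
from h import *
s=r.state();R=np.array(s['tcp_rot']);p=np.array(s['eef_pos'])
print(s['joint_positions'][5],R.T@(np.array([658,200,148])-p),np.degrees(np.arctan2(R[1,0],R[0,0])))
w=cam('wrist');im=r.grab_frame('wrist');np.savez('w8.npz',*w);x=im[:,:,::-1]
y=cv2.resize(r.grab_frame('scene')[150:390,170:410,::-1],(560,560),interpolation=cv2.INTER_CUBIC)[:420]
cv2.imwrite('pics/w8.png',x)
s2=r.grab_frame('scene')[:,:,::-1];cv2.imwrite('pics/s8.png',s2)
z=np.hstack([cv2.resize(x,(400,300)),cv2.resize(s2[120:382,200:400],(400,524))[:524][:300]]) 
big=np.zeros((600,800,3),np.uint8);big[:300,:400]=cv2.resize(x,(400,300));big[:600,400:]=cv2.resize(s2[130:400,220:400],(400,600),interpolation=cv2.INTER_CUBIC)
cv2.imwrite('pics/m8.png',big)
E
```

```text
clock: 24.6
eef_pos: [458.8, 178.0, 149.2]
tcp_rot: [[-0.1, 0.995, 0.003], [0.995, 0.1, -0.005], [-0.005, 0.003, -1.0]]
ft_force: [-0.2, -6.1, 6.2]
opening: 19.2
grasp_force: 62.2
1.708044652819767 [  2.11692211 200.36881528   1.79392797] 95.71182043013181
```

```bash
python3 inch.py '{"ticks": [[1,4,0,0],[1,8,0,0],[0,10,0,0],[0,10,0,0],[0,10,0,0],[0,8,0,0],[0,4,0,0],[0,0,0,0]]}'
python3 inch.py '{"ticks": [[0,5,0,0],[0,10,0,0],[0,10,0,0],[0,10,0,0],[0,10,0,0],[0,10,0,0],[0,5,0,0],[0,0,0,0]]}'
python3 - <<'E'
from h import *
s=r.state();R=np.array(s['tcp_rot']);p=np.array(s['eef_pos'])
print(R.T@(np.array([658,200,148])-p),R.T@np.array(s['ft_force']),s['moment'])
E
```

```text
clock: 25.55
eef_pos: [507.2, 187.3, 149.2]
tcp_rot: [[-0.101, 0.995, -0.007], [0.995, 0.101, -0.0], [0.0, -0.007, -1.0]]
ft_force: [-12.0, -0.8, 12.0]
opening: 19.0
grasp_force: 63.1
clock: 26.35
eef_pos: [567.4, 193.6, 149.2]
tcp_rot: [[-0.101, 0.995, -0.007], [0.995, 0.101, -0.0], [0.001, -0.007, -1.0]]
ft_force: [-12.2, -1.4, 10.2]
opening: 19.1
grasp_force: 62.9
[-2.76077574 90.80543344  0.61114688] [ -0.11983132 -12.33849045 -10.12111967] [-0.22547508  1.80077138 -0.03979336]
```

```bash
python3 inch.py '{"ticks": [[-1,5,0,0],[-1,10,0,0],[0,10,0,0],[0,10,0,0],[0,10,0,0],[0,10,0,0],[0,10,0,0],[0,5,0,0],[0,0,0,0]]}'
python3 inch.py '{"ticks": [[0,3,0,0],[0,3,0,0],[0,0,0,0]]}'
python3 - <<'E'
from h import *
s=r.state();R=np.array(s['tcp_rot']);p=np.array(s['eef_pos'])
print(R.T@(np.array([658,200,148])-p),R.T@np.array(s['ft_force']),s['moment'])
E
```

```text
clock: 27.25
eef_pos: [637.4, 198.7, 149.3]
tcp_rot: [[-0.101, 0.995, -0.006], [0.995, 0.101, -0.0], [0.0, -0.006, -1.0]]
ft_force: [-10.9, 0.1, 9.8]
opening: 19.1
grasp_force: 62.8
clock: 27.55
eef_pos: [642.3, 199.2, 149.3]
tcp_rot: [[-0.101, 0.995, -0.008], [0.995, 0.101, -0.0], [0.0, -0.008, -1.0]]
ft_force: [-13.5, -0.3, 10.8]
opening: 19.3
grasp_force: 62.8
[-0.83308177 15.66815577  1.18748018] [  1.10858093 -13.56157229 -10.70903374] [-0.3194923   2.09919643 -0.03554586]
```

```bash
F() { grep -e eef -e ft_; }
python3 inch.py '{"ticks": [[0,3,0,0],[0,3,0,0],[0,0,0,0]]}'|F
python3 inch.py '{"ticks": [[0,3,0,0],[0,2,0,0],[0,0,0,0]]}'|F
python3 inch.py '{"ticks": [[0,2,0,0],[0,2,0,0],[0,0,0,0]]}'|F
```

```text
eef_pos: [648.3, 199.9, 149.3]
ft_force: [-13.1, -1.6, 10.5]
eef_pos: [653.1, 200.4, 149.4]
ft_force: [-13.5, -1.0, 10.6]
eef_pos: [657.0, 200.8, 149.4]
ft_force: [-12.5, -1.2, 9.9]
```

```bash
F() { grep -e eef -e ft_; }
python3 inch.py '{"ticks": [[0,2,0,0],[0,0,0,0]]}'|F
python3 inch.py '{"ticks": [[0,2,0,0],[0,0,0,0]]}'|F
python3 inch.py '{"ticks": [[0,2,0,0],[0,0,0,0]]}'|F
```

```text
eef_pos: [658.7, 200.9, 149.4]
ft_force: [-13.9, -1.8, 10.8]
eef_pos: [659.4, 201.0, 149.7]
ft_force: [-17.4, -1.0, 13.3]
eef_pos: [659.5, 201.1, 149.7]
ft_force: [-22.6, -3.0, 13.9]
```

The carrier met the back board at the expected place. Relax, release, rise and check.

```bash
python3 inch.py '{"ticks": [[0,-3,0,0],[0,0,0,0]]}'|grep -e eef -e ft_
python3 inch.py '{"ticks": [[0,0,0,0],[0,0,0,0],[0,0,0,0],[0,0,-20,0],[0,0,-30,0],[0,0,-40,0],[0,0,-40,0],[0,-30,-30,0],[0,-20,-10,0],[0,0,0,0],[0,0,0,0]]}' 55
python3 - <<'E'
from h import *
w=cam('wrist');im=r.grab_frame('wrist');np.savez('w9.npz',*w)
x=im[:,:,::-1];cv2.imwrite('pics/w9.png',x)
cv2.imwrite('pics/w9z.png',cv2.resize(x,(784,588),interpolation=cv2.INTER_CUBIC))
cv2.imwrite('pics/s9.png',r.grab_frame('scene')[:,:,::-1])
E
```

```text
eef_pos: [659.2, 201.0, 149.6]
ft_force: [-15.1, -0.2, 11.2]
clock: 30.35
eef_pos: [615.5, 195.9, 317.6]
tcp_rot: [[-0.101, 0.995, 0.001], [0.995, 0.101, 0.0], [0.0, 0.001, -1.0]]
ft_force: [0.4, -0.6, -0.3]
opening: 55.4
grasp_force: 0.0
```

View pics/w9z.png

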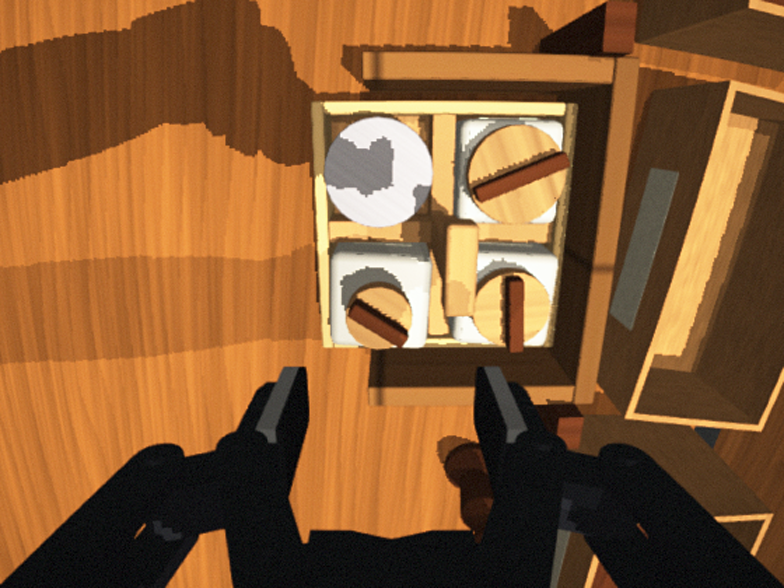

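The carrier stands inside the bay, parallel to its boards, with all four items upright. I check this numerically, along with the bars' angles relative to the carrier.

Run:
```python
from h import *
f=np.load('w9.npz');w=[f[k] for k in f.files]
A=lambda P:np.degrees(np.arctan2(*(P[1]-P[0])[[1,0]])).round(1)
C=plane(w,np.array([(313,102),(578,102),(553,348),(324,348)])/1.4,60)
B=plane(w,np.array([(365,80),(615,82),(575,388),(370,388)])/1.4,120)
print(C.round(1).tolist(),C.mean(0).round(1),A(C[:2]),A(C[[3,0]])-90,A(C[[2,1]])-90)
print(B.round(1).tolist(),A(B[:2]),A(B[[2,1]])-90)
m=(B[1]+B[2])/2;a=np.radians(5.9);print('origin',m[:2]-108*np.array([np.cos(a),np.sin(a)]),'side mid',(B[0]+B[3])[1]/2)
for n,z,e in(('squat',106,[(474,196),(569,160)]),('mid',120,[(514,278),(516,350)]),('tall',138,[(349,310),(406,343)])):
    P=plane(w,np.array(e)/1.4,z);print(n,A(P)-5.8,np.linalg.norm(P[1]-P[0]).round(1))
f=np.load('w5.npz');w=[f[k] for k in f.files]
for n,z,e in(('squat',106,[(447,220),(527,254)]),('mid',120,[(418,298),(368,346)]),('tall',138,[(290,206),(301,266)])):
    P=plane(w,np.array(e)/1.4,z);print('w5',n,A(P)+51.4,np.linalg.norm(P[1]-P[0]).round(1))
```

```text
[[543.4, 292.6, 60.0], [752.4, 315.6, 60.0], [775.3, 102.3, 60.0], [564.8, 81.4, 60.0]] [659. 198.  60.] 6.3 5.799999999999997 6.099999999999994
[[586.3, 307.4, 120.0], [753.4, 325.9, 120.0], [776.0, 94.8, 120.0], [609.9, 79.2, 120.0]] 6.3 5.599999999999994
origin [657.31813396 199.25823839] side mid 193.27921481716425
squat 21.4 73.2
mid -83.7 59.4
tall -32.199999999999996 48.6
w5 squat 25.099999999999998 71.4
w5 mid -86.19999999999999 58.5
w5 tall -35.4 45.0
```

All checks hold: the carrier is about 2 mm from home and square to within 0.5°, and the bars have not moved since they reached their stops.

```bash
python3 -c "
from rig import r
print(r.hand_in())"
```

```text
the job is handed in; nothing more can be done
None
```

I handed the job in at about 30 s of the 72 s: all three caps are at their stops, and the carrier is square in the bay, about 2 mm from home by camera, jars and tin upright; twisting the tall cap past its stop turned the carrier about 27° on the table, but no bystander looked moved in the pictures I checked; hand-in gave no verdict.

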